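Refit the louvred filter cover of a bench dust extractor

TASK

The dust extractor has a fresh filter in it; put its yellow louvred cover back on. Hook the cover's front lip under the front rim of the filter opening with the rear held high, then swing the rear down and press it until the orange spring catch snaps out over it and the cover lies flat and flush. Leave the other things on the bench where they are.

Things in the scene. Friction and masses are not known exactly. Their poses are not given: they have to be found in the camera images.
- vent_cover: Yellow louvred cover, loose, 0.08-0.17 kg; starts lying flat on the bench beside the extractor, right way up. Origin: centre of the flat underside; x to its rear, z up. Plate x -50 to 46, y -42 to 42, z 0 to 9 mm. Rear tongue x 46 to 52, y -38 to 38, z 0 to 4. Total length with lip 112 mm, more than the opening, so the lip must go in first with the rear raised 10 to 25 degrees.
- lip (a point): On the cover: middle of the front end of its flat front lip, at x -60, z 2 mm in the cover's frame, axes as the cover's. The lip is x -60 to -50, y -30 to 30, z 0 to 4 mm: a tab level with the underside.
- bar (a point): On the cover: middle of the top of its upright finger bar, at x 20, z 33 mm in the cover's frame, axes as the cover's. The bar stands across the plate: x 15 to 25 (10 mm thick), y -22 to 22, z 9 to 33 mm; hold or press the cover here.
- extractor: Blue dust extractor, fixed box x -70 to 76, y -57 to 57, z 0 to 64 mm; origin on its underside; x to its rear (catch side), away from the red switch. Opening in its top: x -50.5 (front rim's edge) to 54, y -44 to 44; filter in it up to z 48. Catch housing behind: x 57 to 74, up to z 71.5. Mind the square timber post (95 mm, top at z 1.17 m) at x 0.29, y -0.01 m in front of the robot.
- seat (a point): On the extractor: where the cover's origin lies when home, 55 mm above the extractor's origin, axes as the extractor's. Ledges with tops at this height run along both sides of the opening (y 36 to 44 mm either side, x -52 to 56); the cover lies on them, its upper face level with the extractor's top (z 64).
- slot (a point): On the extractor: middle of the slot's mouth under the front rim's edge, at x -50.5, z 57 mm in its frame, axes as the extractor's. The rim is 3.5 mm thick (z 60.5 to 64). The slot is 66 mm wide, open down to z 42, 12.5 mm deep to -x. To hook: rest the plate's front lower edge on the ledges some 14 mm behind the rim, rear raised, and slide to -x until the plate stops at the rim.
- catch (a joint): Orange spring catch, 20 mm wide, mid rear edge of the opening: how far it is pushed to the rear, m; 0 out, stop 0.0065. Nose stands 5.5 mm into the opening, z 60 to 70 mm, bevelled above, flat below. The hooked cover rests on the bevel, tilted about 0.12 rad; 6 to 14 N down on the finger bar's top pushes the nose back 3.5 mm (spring 3 N + 0.9 N/mm), then it springs out over the tongue.
- nails: Bystander: glass jar with a blue lid, 61 mm wide, 75 mm high; origin at the centre of its underside.
- oil: Bystander: green squeeze bottle with a black tip, 49 mm wide, 130 mm high; origin at the centre of its underside.
- plugs: Bystander: dark green carton, 90 x 45 x 70 mm; origin at the centre of its underside.
- screwdriver: Bystander: screwdriver with a red handle lying on the bench, 230 mm long along its y, 26 mm high; origin at its middle, on the bench.
- tape: Bystander: yellow tape measure standing on edge, 35 x 82 x 75 mm; origin at the centre of its underside.

How it is judged:
On the way:
1. the cover's lip is in the slot under the front rim while the cover's rear is still high (x of lip in the frame of slot below -0.005 m and z of lip in the frame of slot below 0.002 m and y of lip in the frame of slot between -0.006 and 0.006 m and angle between vent_cover's own z axis and vertical above 0.06 rad), for 0.2 s.
At the end, for the whole second after the job is handed in: The cover lies home in the opening: its origin within 4 mm of the seat sideways and lengthways and within 2 mm in height, flat within 0.03 rad, its lip at least 5 mm inside the slot, the orange catch sprung out over the tongue (within 1.2 mm of fully out), and the cover at rest (x of vent_cover in the frame of seat between -0.004 and 0.004 m and y of vent_cover in the frame of seat between -0.004 and 0.004 m and z of vent_cover in the frame of seat between -0.003 and 0.002 m and angle between vent_cover's own z axis and vertical below 0.03 rad and x of lip in the frame of slot below -0.005 m and value of joint catch below 0.0012 m and linear speed of vent_cover below 0.01 m/s); the robot touches nothing.
It fails at once if a bystander was shifted by more than 3 cm (distance of any of nails, oil, plugs, screwdriver, tape from where it was at the start of the episode above 0.03 m).
It also fails if it takes over 69 s, if anything falls off the work surface, if the arm or the gripper's body presses on something with over 40 N, if the wrist force passes 120 N, or if a joint passes its speed limit or range.

ROBOT

A 6-joint arm with a two-finger parallel gripper is mounted at the origin on the work surface; the furniture and walls round the work are solid. World frame = base frame: x ahead of the robot, y to its left, z up, the work surface at z = 0. Lengths are in m, angles in rad, forces in N, time in s.
With the tool pointing down it reaches from about 0.325 to 1 m from the base axis. Payload 5.1 kg.
Tool frame: the origin (TCP) lies on the mounting face of the last link; the fingertips stand 173 mm ahead of it and the grasp point (between the pads) lies 155 mm ahead of it (robot.hold_point_z is the distance from the TCP to the grasp point, in m); z points along the fingers, y is the line along which they close (so a half turn about z gives the same grasp; the last joint's range is limited). The gripper opens to 85 mm and grips with 20 to 120 N. Pads are 22 mm wide; open, the fingers measure 114 mm over their backs; the gripper's body (76 mm by 85 mm) begins 54 mm behind the grasp point. The pads swing forward as they close: fully open they stand 13 mm farther back than shut.
Start: joints at [1.063, 0.124, 1.65, -0, 1.367, -0.083], TCP at [0.268, 0.592, 0.405] pointing down, gripper open.
Joint ranges: [-2.61, 2.61], [-1.02, 2.33], [0.03, 2.71], [-1.35, 4.49], [0.32, 2.68], [-2.91, 2.91]. Speed limits (rad/s): [2.57, 2.57, 3.14, 3.14, 3.14, 3.14].

INTERFACE

Orientations are given as a rotation vector (axis times angle).
In Python, from cell import robot, eyes gives the robot as it stands.
- The arm moves only by the shell command python3 -m inch 'ROWS' [OPENING] [FORCE]. ROWS is JSON, a list of rows, each a list of 6 numbers: the shift along the tool's x, y, z as a fraction of full scale, then the turn, a rotation vector about the tool's x, y, z as a fraction of full scale. In form: [[x, y, z, rx, ry, rz], ...]. A call has 1 to 10 rows; each row shifts and turns the commanded pose from where the row before left it, along the tool's axes as they then stand; what a row does not reach is not made up. Full scale, the value 1, is 0.2 m for a shift and pi rad for a turn. A row lasts 1/10 s, in which the tool goes at most 50 mm and 8.59 degrees, less where a joint would pass 70% of its speed; a pose out of reach is approached as far as the arm can. A call with a number of a shift or a turn outside -1 to 1 is refused whole. A call with a gripper value outside its range is refused whole. OPENING is the opening, from 0 (shut) to 1 (fully open), set as the call begins (- or left out, the last holds). The fingers move at their own pace and stop on an object; FORCE is the grip in N (left out, the last holds). Time passes only in rows, so rows that do not move let the fingers close. It gives the time, the measured TCP pose, the force, the opening and the grip force at its end, in the units of the state.
- robot.sense(): the state, without advancing time (a new reading comes with each control period).
- eyes.get_image(name): name is "side" or "top"; returns the picture (420x560x3 uint8, red, green, blue); there is no depth.
- eyes.camera_params(name): a dict with "mtx" (3x3 intrinsics, pixels), "cam_to_world" (4x4, takes a point from camera to world coordinates). Camera axes: x right, y up, looking along -z (the intrinsics and any distortion apply to the point x, -y, -z); pixel columns grow to the right and rows downward; lengths in m; the calibration is good to about 2 mm. A picture is of the moment at which its call begins. camera_params takes no time and is no camera call.
- robot.job_done(): hands the job in; it is judged then, once.
The state is a dict: "t": time; "q": joint angles; "joint_vel": joint speeds; "joint_torque": joint torques, N m; "tool_pos": TCP position; "orientation": TCP orientation; "wrist_force": force on the tool from outside, world axes, zero at the start; "ft_torque": the same for the moment, N m; "finger_gap": finger opening in m; "grip_force": force on a finger pad.
Only numpy, scipy, OpenCV 4.12 (cv2) and the standard library are available. Lean on these libraries where they do the work, as an engineer would, in place of code of your own. Each camera call takes 0.05 s, during which the arm holds its last target. There are 200 camera calls.

## Working session

There is one attempt and no reset: what is moved stays moved. The work goes in short steps, Python scripts to look and compute and a shell command to move; the robot and the scene stay as the last step left them, time stands still between calls to the robot, and variables do not carry over. Pictures are saved under pics/ and viewed, at most 10 in all, crops included, and the job is handed in when it is done.

```bash
ls; mkdir -p pics; python3 - <<'E'
from cell import robot, eyes
import cv2,numpy as np
for n in("top","side"):
    im=eyes.get_image(n); cv2.imwrite(f"pics/{n}0.png",im[:,:,::-1])
    p=eyes.camera_params(n); print(n,np.round(p["mtx"],1).tolist(),np.round(p["cam_to_world"],4).tolist(),[k for k in p])
s=robot.sense();print(s)
E
```

```text
pics
top [[380.8, 0.0, 273.7], [0.0, 380.8, 207.8], [0.0, 0.0, 1.0]] [[0.0103, 0.9976, -0.0681, 0.4029], [-0.9999, 0.0099, -0.0071, 0.3909], [-0.0064, 0.0682, 0.9977, 0.9091], [0.0, 0.0, 0.0, 1.0]] ['mtx', 'cam_to_world']
side [[488.1, 0.0, 284.2], [0.0, 488.1, 209.4], [0.0, 0.0, 1.0]] [[0.1423, -0.86, 0.4901, 0.8666], [0.9898, 0.1175, -0.0811, 0.3133], [0.0121, 0.4966, 0.8679, 0.8526], [0.0, 0.0, 0.0, 1.0]] ['mtx', 'cam_to_world']
{'t': 0.1, 'q': array([ 1.06339660e+00,  1.24452632e-01,  1.65153205e+00,  1.74205241e-07,
        1.36750184e+00, -8.25991564e-02]), 'joint_vel': array([ 0.00033595, -0.00054389, -0.0014558 , -0.00023114,  0.00183956,
       -0.00074195]), 'joint_torque': array([ 1.37232369e-04, -4.24930573e+01, -3.66654825e+01, -1.08874272e-04,
        3.93553186e-03, -1.58896853e-06]), 'tool_pos': array([0.26780813, 0.59202216, 0.40357057]), 'orientation': array([-6.62152923e-01, -3.07045427e+00,  2.84578866e-03]), 'wrist_force': array([ 0.33151987, -0.40259934,  0.60201247]), 'ft_torque': array([ 0.01815953,  0.01089846, -0.00176637]), 'grip_force': 0.0, 'finger_gap': 0.08520305344363653}
```

View pics/top0.png

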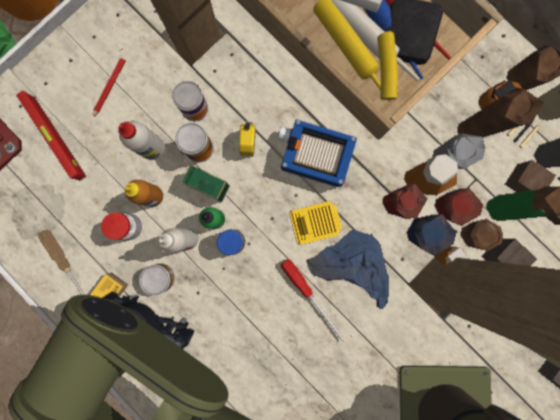

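View pics/side0.png

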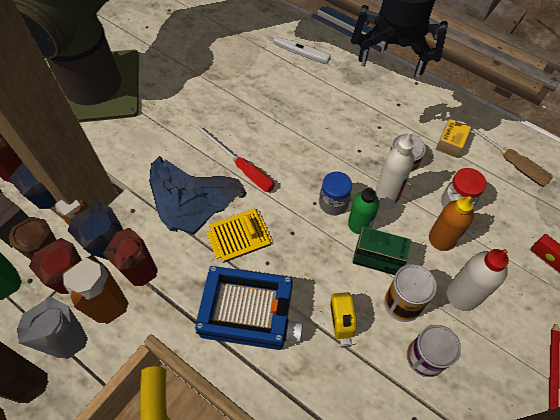

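Top view: extractor at (318,153) with orange catch at (297,143), cover at (316,222); its rear (bar) also points image-left (+y). Side view: extractor (245,307), catch (281,306), cover (240,235). I'll make crops and measure.

```bash
cat > h.py <<'E'
import numpy as np,cv2
from cell import robot,eyes
def ray(n,uv,z):
    p=eyes.camera_params(n);K,T=p["mtx"],p["cam_to_world"]
    uv=np.atleast_2d(np.asarray(uv,float))
    d=np.c_[(uv[:,0]-K[0,2])/K[0,0],-(uv[:,1]-K[1,2])/K[1,1],-np.ones(len(uv))]@T[:3,:3].T
    o=T[:3,3]; return o+d*((z-o[2])/d[:,2])[:,None]
def proj(n,X):
    p=eyes.camera_params(n);K,T=p["mtx"],p["cam_to_world"]
    c=(np.atleast_2d(X)-T[:3,3])@T[:3,:3]
    return np.c_[K[0,2]+K[0,0]*c[:,0]/-c[:,2],K[1,2]+K[1,1]*c[:,1]/c[:,2]]
def mask(im,lo,hi):
    h=cv2.cvtColor(im,cv2.COLOR_RGB2HSV); return cv2.inRange(h,lo,hi)
E
python3 - <<'E'
from h import *
cr={"top":(270,110,370,260),"side":(185,195,310,360)}
out=[]
for n in cr:
    im=cv2.imread(f"pics/{n}0.png")[:,:,::-1].copy()
    x0,y0,x1,y1=cr[n]
    out.append(cv2.resize(im[y0:y1,x0:x1,::-1],(int((x1-x0)*600/(y1-y0)),600),interpolation=cv2.INTER_CUBIC)[:, :400])
    roi=np.zeros(im.shape[:2],np.uint8);roi[y0:y1,x0:x1]=255
    for nm,lo,hi,z in(("blue",(105,150,50),(125,255,255),.064),("yel",(20,140,100),(34,255,255),.009),("org",(5,180,120),(16,255,255),.066)):
        m=mask(im,lo,hi)&roi
        cs=[c for c in cv2.findContours(m,0,2)[0] if cv2.contourArea(c)>(8 if nm=="org" else 150)]
        for c in cs:
            w=ray(n,c[:,0],z)[:,:2]
            r=cv2.minAreaRect((w*1000).astype(np.float32)); print(n,nm,cv2.contourArea(c),np.round(r[0],1),np.round(r[1],1),round(r[2],1),np.round(cv2.minAreaRect(c)[0]))
cv2.imwrite("pics/crop0.png",np.hstack(out))
E
```

```text
top blue 1026.0 [586.8 297.6] [143.2 114.8] 73.5 [318. 152.]
top yel 1505.5 [431.9 296.9] [ 82.3 110.2] 14.6 [316. 222.]
top org 18.5 [603.5 345.6] [ 7.6 17.1] 76.5 [297. 144.]
side blue 167.0 [654.  280.2] [133.2   5.2] 73.5 [239. 342.]
side blue 2287.5 [591.8 294.8] [145.4 117.9] 73.4 [243. 304.]
side yel 2075.0 [432.3 295.2] [ 85.2 111.9] 14.7 [238. 234.]
side org 49.5 [603.7 343.7] [ 8.5 22. ] 73.4 [274. 306.]
```

View pics/crop0.png

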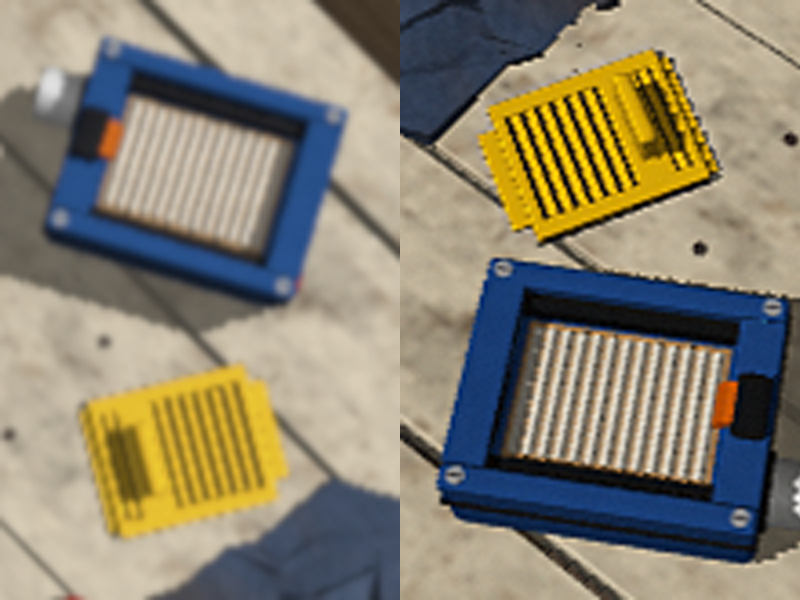

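Crops: the extractor's orange catch and the cover's bar both point to world +y; the lip is at the cover's image-right end (top view). Extractor origin ≈ (588.5, 293.7) mm, yaw 73.5°; cover origin ≈ (431, 300) mm, yaw 104.6°.

```bash
cat >> h.py <<'E'
from scipy.spatial.transform import Rotation as Ro
E0=np.array([.5885,.2937,0]);EY=73.5
def frame(yaw,tilt):  # cover rotation: yaw deg, rear raised tilt deg
    return Ro.from_euler('z',yaw,degrees=True)*Ro.from_euler('y',-tilt,degrees=True)
C2T=Ro.from_matrix(np.array([[0,1,0],[1,0,0],[0,0,-1.]])) # tool in cover: y along +x, z down
def plan(pos,R,start=None):
    s=robot.sense(); p,r=(s["tool_pos"],Ro.from_rotvec(s["orientation"])) if start is None else start
    best=min((R,R*Ro.from_euler('z',180,degrees=True)),key=lambda q:(r.inv()*q).magnitude()); d=np.asarray(pos)-p
    print("turn/pi",np.round((r.inv()*best).as_rotvec()/np.pi,4),"| shift first",np.round(r.inv().apply(d)/.2,4),"| shift after turn",np.round(best.inv().apply(d)/.2,4))
    return np.asarray(pos),best
def tcp(cpos,Rc,g):  # TCP pos for cover origin cpos; g=grasp point in cover frame
    return cpos+Rc.apply(g)-(Rc*C2T).apply([0,0,robot.hold_point_z])
E
python3 - <<'E'
from h import *
Rc=frame(104.6,0); c=np.array([.4311,.2999,0])
a=plan(tcp(c,Rc,[.020,0,.130]),Rc*C2T)
b=plan(tcp(c,Rc,[.020,0,.031]),Rc*C2T,a);print(a[0],robot.hold_point_z)
E
```

```text
turn/pi [-0.0006 -0.0003 -0.2163] | shift first [-1.2831 -0.9154  0.5959] | shift after turn [-0.4219 -1.5193  0.5944]
turn/pi [0. 0. 0.] | shift first [0.    0.    0.495] | shift after turn [0.    0.    0.495]
[0.42605861 0.31925418 0.2847    ] 0.1547
```

```bash
python3 -m inch '[[0,0,0,0,0,-0.036],[0,0,0,0,0,-0.036],[0,0,0,0,0,-0.036],[0,0,0,0,0,-0.036],[0,0,0,0,0,-0.036],[0,0,0,0,0,-0.036],[0,0,0,0,0,0]]' 0.6
python3 -m inch '[[-0.042,-0.152,0.059,0,0,0],[-0.042,-0.152,0.059,0,0,0],[-0.042,-0.152,0.059,0,0,0],[-0.042,-0.152,0.059,0,0,0],[-0.042,-0.152,0.059,0,0,0],[-0.042,-0.152,0.059,0,0,0],[-0.042,-0.152,0.059,0,0,0],[-0.042,-0.152,0.059,0,0,0],[-0.042,-0.152,0.059,0,0,0],[-0.042,-0.152,0.059,0,0,0]]'
python3 -m inch '[[0,0,0,0,0,0],[0,0,0,0,0,0],[0,0,0,0,0,0]]'
python3 - <<'E'
from h import *
Rc=frame(104.6,0); c=np.array([.4311,.2999,0])
a=plan(tcp(c,Rc,[.020,0,.130]),Rc*C2T)
im=np.hstack([cv2.resize(eyes.get_image(n)[y:y+150,x:x+140],(400,429)) for n,x,y in(("top",250,150),("side",180,150))])
cv2.imwrite("pics/hover.png",im[:,:,::-1])
E
```

```text
t: 0.8
tool_pos: [0.2678, 0.5921, 0.404]
orientation: [0.397, -3.116, 0.001]
wrist_force: [0.0, -0.3, -0.6]
finger_gap: 0.051
grip_force: 0.0
t: 1.8
tool_pos: [0.4259, 0.3178, 0.2861]
orientation: [0.393, -3.117, 0.0]
wrist_force: [-0.2, -0.7, -0.3]
finger_gap: 0.0512
grip_force: 0.0
t: 2.1
tool_pos: [0.4254, 0.3196, 0.2872]
orientation: [-0.397, 3.116, 0.001]
wrist_force: [-0.7, -0.6, 0.1]
finger_gap: 0.0512
grip_force: 0.0
turn/pi [ 0.0002  0.0002 -0.0005] | shift first [-0.0026 -0.0027  0.0126] | shift after turn [-0.0026 -0.0027  0.0126]
```

View pics/hover.png

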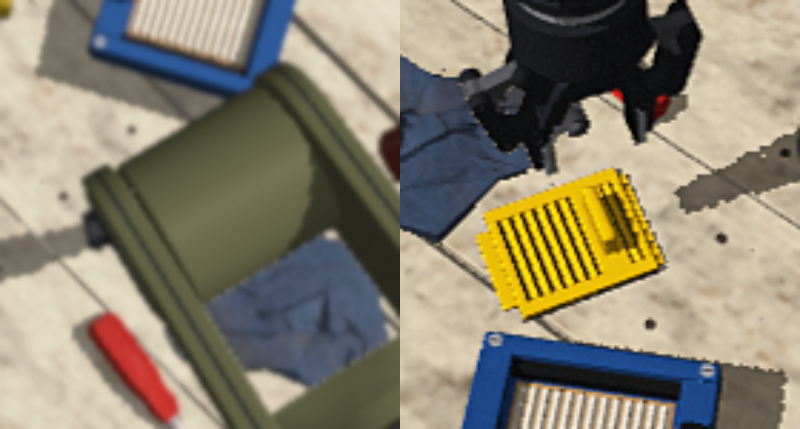

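Hover: fingers straddle above the bar, side view shows them in line. Descend and grip.

```bash
python3 -m inch '[[0,0,0.1,0,0,0],[0,0,0.1,0,0,0],[0,0,0.1,0,0,0],[0,0,0.08,0,0,0],[0,0,0.06,0,0,0],[0,0,0.04,0,0,0],[-0.002,-0.002,0.026,0,0,0],[0,0,0,0,0,0],[0,0,0,0,0,0]]'
python3 -m inch '[[0,0,0,0,0,0],[0,0,0,0,0,0],[0,0,0,0,0,0],[0,0,0,0,0,0],[0,0,0,0,0,0],[0,0,0,0,0,0],[0,0,0,0,0,0],[0,0,0,0,0,0]]' 0 50
python3 - <<'E'
from h import *
im=eyes.get_image("side")[190:290,180:320]
cv2.imwrite("pics/grip.png",cv2.resize(im,(700,500))[:,:,::-1])
print(robot.sense()["tool_pos"],robot.sense()["orientation"])
E
```

```text
t: 3.1
tool_pos: [0.4263, 0.319, 0.1861]
orientation: [-0.397, 3.115, 0.001]
wrist_force: [-0.6, -0.2, 0.6]
finger_gap: 0.0512
grip_force: 0.0
t: 3.9
tool_pos: [0.4264, 0.3189, 0.1862]
orientation: [-0.398, 3.115, 0.001]
wrist_force: [-0.5, -1.2, 5.5]
finger_gap: 0.0091
grip_force: 51.9
[0.42637292 0.31894248 0.18618094] [-3.97421960e-01  3.11536151e+00  6.22330008e-04]
```

View pics/grip.png

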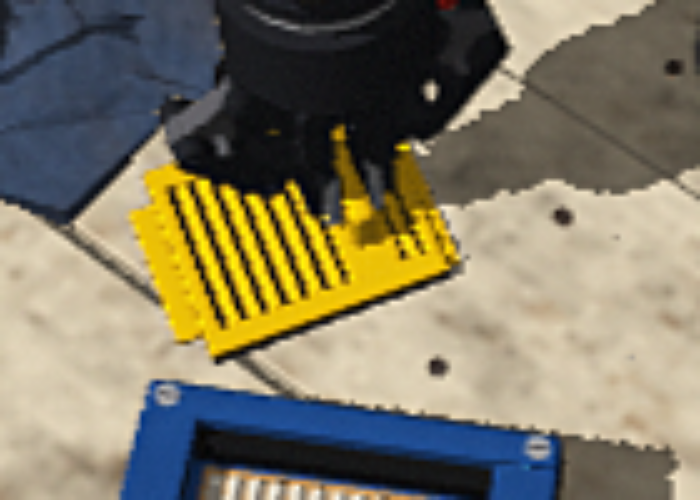

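Gripped across the bar (gap 9 mm, force 52 N). Lift, then plan the yaw, tilt and transfer.

```bash
python3 -m inch '[[0,0,-0.05,0,0,0],[0,0,-0.1,0,0,0],[0,0,-0.15,0,0,0],[0,0,-0.15,0,0,0],[0,0,-0.15,0,0,0],[0,0,-0.1,0,0,0],[0,0,0,0,0,0],[0,0,0,0,0,0]]' 
cat >> h.py <<'E'
G=np.array([.020,0,.0315])
def hook(dx,dz,tilt,dy=0,yaw=None):
    # plate front lower edge dx behind rim edge, dz above ledge
    Rc=frame(EY if yaw is None else yaw,tilt); Re=frame(EY,0)
    edge=E0+Re.apply([-.0505+dx,dy,.055+dz])
    return tcp(edge-Rc.apply([-.05,0,0]),Rc,G),Rc*C2T
E
python3 - <<'E'
from h import *
s=robot.sense();print(s["tool_pos"],s["wrist_force"],s["finger_gap"])
a=plan(s["tool_pos"],frame(EY,0)*C2T)
a=plan(*hook(.014,.05,17),a)
print(a[0])
E
```

```text
t: 4.75
tool_pos: [0.4257, 0.3185, 0.3249]
orientation: [0.398, -3.116, 0.0]
wrist_force: [0.4, -0.0, -1.6]
finger_gap: 0.0089
grip_force: 51.0
[0.42569411 0.31853959 0.32491237] [ 0.42511869 -0.04263985 -1.56721871] 0.008946612099072382
turn/pi [-1.000e-04 -2.000e-04  1.725e-01] | shift first [0. 0. 0.] | shift after turn [0. 0. 0.]
turn/pi [-0.0944  0.      0.    ] | shift first [-0.8158 -0.0079  0.1069] | shift after turn [-0.8158 -0.0388  0.0999]
[0.58168412 0.27068998 0.30352996]
```

```bash
python3 -m inch '[[0,0,0,0,0,0.0345],[0,0,0,0,0,0.0345],[0,0,0,0,0,0.0345],[0,0,0,0,0,0.0345],[0,0,0,0,0,0.0345],[0,0,0,0,0,0]]' 
python3 -m inch '[[-0.052,0,0.007,0,0,0],[-0.102,-0.001,0.0134,0,0,0],[-0.102,-0.001,0.0134,0,0,0],[-0.102,-0.001,0.0134,0,0,0],[-0.102,-0.001,0.0134,0,0,0],[-0.102,-0.001,0.0134,0,0,0],[-0.102,-0.001,0.0134,0,0,0],[-0.102,-0.001,0.0134,0,0,0],[-0.05,0,0.006,0,0,0],[0,0,0,0,0,0]]' 
python3 -m inch '[[0,0,0,-0.0236,0,0],[0,0,0,-0.0236,0,0],[0,0,0,-0.0236,0,0],[0,0,0,-0.0236,0,0],[0,0,0,0,0,0],[0,0,0,0,0,0]]' 
python3 - <<'E'
from h import *
plan(*hook(.014,.05,17))
ims=[eyes.get_image(n) for n in("side","top")]
for n,im in zip("st",ims): cv2.imwrite(f"pics/pre_{n}.png",im[:,:,::-1])
# predicted cover corner pixels, side view
s=robot.sense();R=Ro.from_rotvec(s["orientation"])
Rc=frame(EY,17);o=s["tool_pos"]+R.apply([0,0,robot.hold_point_z])-Rc.apply(G)
P=o+Rc.apply([[-.06,-.03,.004],[-.06,.03,.004],[-.05,-.042,.009],[-.05,.042,.009],[.046,-.042,.009],[.046,.042,.009]])
uv=proj("side",P);print(np.round(uv,1).tolist())
Re=frame(EY,0);u2=proj("side",E0+Re.apply([[-.0505,-.044,.064],[-.0505,.044,.064],[.054,.044,.064],[-.07,-.057,.064],[-.07,.057,.064],[.076,.057,.064],[.076,-.057,.064]]));print(np.round(u2,1).tolist())
im=ims[0].copy()[170:370,170:330];im=cv2.resize(im,(640,800))[:600]
for c,U in(((0,255,0),uv),((255,0,255),u2)):
    for u in U: cv2.circle(im,tuple(int(v) for v in (u-[170,170]+.5)*4),3,c,1)
cv2.imwrite("pics/pre.png",im[:,:,::-1])
E
```

```text
t: 5.35
tool_pos: [0.4254, 0.3183, 0.3228]
orientation: [-0.45, -3.106, 0.005]
wrist_force: [0.0, 0.2, -0.9]
finger_gap: 0.0091
grip_force: 51.0
t: 6.35
tool_pos: [0.5831, 0.2703, 0.3031]
orientation: [-0.452, -3.108, 0.001]
wrist_force: [-0.1, 0.3, -1.0]
finger_gap: 0.0091
grip_force: 51.0
t: 6.95
tool_pos: [0.5815, 0.2711, 0.304]
orientation: [0.439, 3.035, 0.451]
wrist_force: [-0.6, -0.1, -1.9]
finger_gap: 0.0088
grip_force: 51.0
turn/pi [-0.0007 -0.0002  0.0002] | shift first [-0.0013 -0.0024  0.0018] | shift after turn [-0.0013 -0.0024  0.0018]
[[209.0, 306.5], [217.1, 271.5], [211.8, 313.0], [223.0, 263.6], [270.0, 316.0], [278.5, 264.6]]
[[208.1, 322.8], [219.4, 273.3], [279.1, 281.8], [194.6, 328.8], [210.0, 264.8], [292.8, 276.6], [283.2, 342.1]]
```

View pics/pre.png

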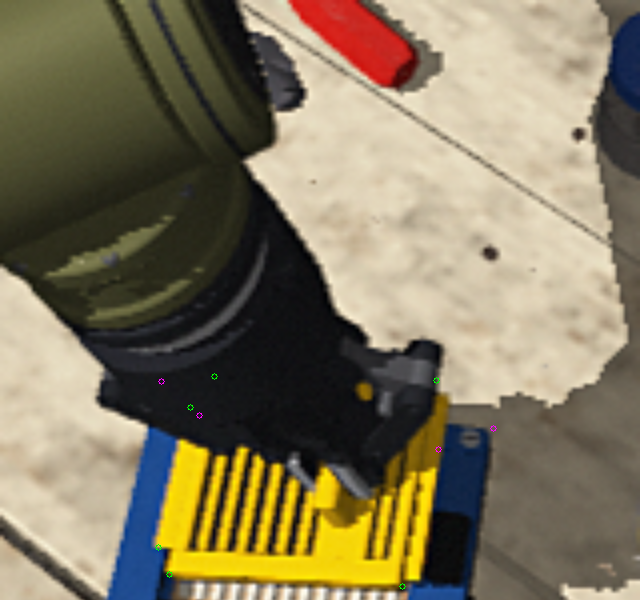

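Preview: the held cover's lip corner (157,547) and plate corner (168,573) match the model prediction within a pixel; extractor corner (490,430) too. Going down to just above the ledges.

```bash
python3 - <<'E'
from h import *
a=plan(*hook(.014,.006,17)); a=plan(*hook(.014,.0,17),a); a=plan(*hook(.0025,.0,17),a)
E
```

```text
turn/pi [-0.0004 -0.0001  0.0002] | shift first [-2.000e-04 -6.780e-02  2.125e-01] | shift after turn [-2.000e-04 -6.810e-02  2.125e-01]
turn/pi [0. 0. 0.] | shift first [-0.     -0.0088  0.0287] | shift after turn [-0.     -0.0088  0.0287]
turn/pi [0. 0. 0.] | shift first [-0.     -0.055  -0.0168] | shift after turn [-0.     -0.055  -0.0168]
```

```bash
python3 -m inch '[[0,-0.0136,0.0425,0,0,0],[0,-0.0136,0.0425,0,0,0],[0,-0.0136,0.0425,0,0,0],[0,-0.0136,0.0425,0,0,0],[0,-0.0136,0.0425,0,0,0],[0,0,0,0,0,0],[0,0,0,0,0,0]]' 
python3 -m inch '[[0,-0.002,0.007,0,0,0],[0,-0.002,0.007,0,0,0],[0,0,0,0,0,0]]'
python3 -m inch '[[0,-0.002,0.007,0,0,0],[0,0,0,0,0,0],[0,0,0,0,0,0]]'
python3 -m inch '[[0,-0.002,0.007,0,0,0],[0,0,0,0,0,0],[0,0,0,0,0,0]]'
python3 - <<'E'
from h import *
a=plan(*hook(.014,.0,17)); a=plan(*hook(.0025,.0,17),a)
cv2.imwrite("pics/down.png",cv2.resize(eyes.get_image("side")[260:360,180:320],(700,500),interpolation=2)[:,:,::-1])
E
```

```text
t: 7.75
tool_pos: [0.5819, 0.2704, 0.2591]
orientation: [0.441, 3.035, 0.453]
wrist_force: [-0.3, 0.6, -1.2]
finger_gap: 0.009
grip_force: 51.0
t: 8.05
tool_pos: [0.582, 0.2705, 0.2568]
orientation: [0.44, 3.034, 0.453]
wrist_force: [-0.6, -0.2, -1.7]
finger_gap: 0.0087
grip_force: 51.0
t: 8.35
tool_pos: [0.5819, 0.2705, 0.2552]
orientation: [0.44, 3.034, 0.453]
wrist_force: [0.7, 0.4, -1.0]
finger_gap: 0.009
grip_force: 51.0
t: 8.65
tool_pos: [0.582, 0.2706, 0.2537]
orientation: [0.44, 3.034, 0.453]
wrist_force: [-0.7, -1.2, -1.8]
finger_gap: 0.0086
grip_force: 51.0
turn/pi [-0.0001 -0.     -0.0001] | shift first [0.0016 0.     0.0007] | shift after turn [0.0016 0.     0.0007]
turn/pi [0. 0. 0.] | shift first [-0.     -0.055  -0.0168] | shift after turn [-0.     -0.055  -0.0168]
```

View pics/down.png

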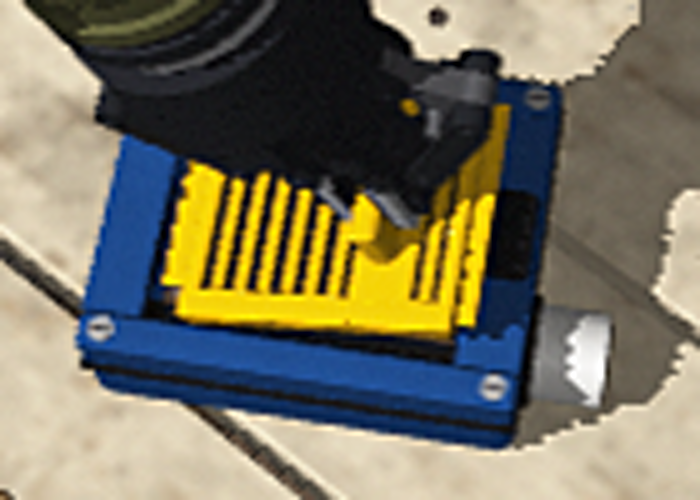

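The front of the cover is inside the opening, lip at (170,270) just behind the front rim (165,290). Touch down in small steps.

```bash
python3 -m inch '[[0,-0.0015,0.005,0,0,0],[0,0,0,0,0,0],[0,0,0,0,0,0]]'
python3 -m inch '[[0,-0.0015,0.005,0,0,0],[0,0,0,0,0,0],[0,0,0,0,0,0]]'
```

```text
t: 9.0
tool_pos: [0.5821, 0.2707, 0.2531]
orientation: [0.44, 3.034, 0.454]
wrist_force: [-0.7, 0.5, 1.3]
finger_gap: 0.0086
grip_force: 51.3
t: 9.3
tool_pos: [0.5822, 0.2708, 0.2526]
orientation: [0.44, 3.033, 0.454]
wrist_force: [-2.6, 0.2, 5.8]
finger_gap: 0.0091
grip_force: 52.0
```

```bash
python3 -m inch '[[0,-0.011,-0.0034,0,0,0],[0,-0.011,-0.0034,0,0,0],[0,-0.011,-0.0034,0,0,0],[0,0,0,0,0,0],[0,0,0,0,0,0]]'
python3 -m inch '[[0,-0.011,-0.0034,0,0,0],[0,-0.011,-0.0034,0,0,0],[0,0,0,0,0,0],[0,0,0,0,0,0]]'
cat > st.py <<'E'
from h import *
s=robot.sense();R=Ro.from_rotvec(s["orientation"]);Re=frame(EY,0)
Rc=R*C2T.inv()
if (Rc.as_matrix()[:,0]@Re.as_matrix()[:,0])<0: Rc=R*Ro.from_euler('z',180,degrees=True)*C2T.inv()
o=s["tool_pos"]+R.apply([0,0,robot.hold_point_z])-Rc.apply(G)
f=lambda p:np.round(1000*Re.inv().apply(o+Rc.apply(p)-E0),1)
print("edge",f([-.05,0,0]),"lip-slot",f([-.06,0,.002])-[-50.5,0,57],"tilt",np.round(np.degrees(np.arcsin(Rc.as_matrix()[2,0])),1),"F ext",np.round(Re.inv().apply(s["wrist_force"]),1),s["t"])
E
python3 st.py
```

```text
t: 9.8
tool_pos: [0.5805, 0.264, 0.2527]
orientation: [0.44, 3.032, 0.455]
wrist_force: [0.5, 2.8, 6.5]
finger_gap: 0.009
grip_force: 51.8
t: 10.2
tool_pos: [0.5792, 0.2596, 0.2527]
orientation: [0.44, 3.032, 0.455]
wrist_force: [1.3, 3.0, 4.9]
finger_gap: 0.0092
grip_force: 51.8
edge [-47.5  -1.2  54.2] lip-slot [-7.2 -1.2 -3.8] tilt 17.1 F ext [ 3.3 -0.4  4.9] 10.2
```

```bash
python3 -m inch '[[0,-0.006,-0.0015,0,0,0],[0,0,0,0,0,0],[0,0,0,0,0,0]]'; python3 st.py
python3 -m inch '[[0,-0.006,-0.0015,0,0,0],[0,0,0,0,0,0],[0,0,0,0,0,0]]'; python3 st.py
```

```text
t: 10.5
tool_pos: [0.579, 0.2591, 0.253]
orientation: [0.44, 3.03, 0.458]
wrist_force: [1.1, 5.5, 5.4]
finger_gap: 0.0085
grip_force: 51.5
edge [-47.7  -1.2  54.4] lip-slot [-7.3 -1.2 -3.6] tilt 17.2 F ext [5.6 0.5 5.4] 10.5
t: 10.8
tool_pos: [0.5788, 0.2585, 0.2532]
orientation: [0.441, 3.029, 0.461]
wrist_force: [2.9, 9.0, 3.6]
finger_gap: 0.0089
grip_force: 51.3
edge [-47.9  -1.2  54.7] lip-slot [-7.5 -1.2 -3.4] tilt 17.3 F ext [ 9.5 -0.2  3.6] 10.8
```

Lip 7.5 mm under the rim and stopped, as geometry predicts. Now swing down to about 9°.

```bash
python3 - <<'E'
from h import *
a=None
for t in (15,13,11,9): a=plan(*hook(.009*np.sin(np.radians(t))+.0003,-.0003,t,-.0012),a)
E
```

```text
turn/pi [ 0.0129  0.0009 -0.0002] | shift first [-0.0024  0.0376  0.0148] | shift after turn [-0.0025  0.0382  0.0132]
turn/pi [ 0.0111  0.     -0.    ] | shift first [0.     0.0308 0.0124] | shift after turn [0.     0.0312 0.0113]
turn/pi [0.0111 0.     0.    ] | shift first [0.     0.0308 0.0124] | shift after turn [0.     0.0312 0.0114]
turn/pi [ 0.0111 -0.     -0.    ] | shift first [-0.      0.0308  0.0125] | shift after turn [-0.      0.0312  0.0114]
```

```bash
python3 -m inch '[[0,0.0188,0.0074,0.0062,0,0],[0,0.0188,0.0074,0.0062,0,0],[0,0.0154,0.0062,0.0055,0,0],[0,0.0154,0.0062,0.0055,0,0],[0,0,0,0,0,0],[0,0,0,0,0,0]]'; python3 st.py
python3 -m inch '[[0,0.0154,0.0062,0.0055,0,0],[0,0.0154,0.0062,0.0055,0,0],[0,0.0154,0.0062,0.0055,0,0],[0,0.0154,0.0062,0.0055,0,0],[0,0,0,0,0,0],[0,0,0,0,0,0]]'; python3 st.py
```

```text
t: 11.4
tool_pos: [0.5829, 0.2723, 0.2515]
orientation: [0.443, 3.055, 0.348]
wrist_force: [1.6, 6.1, 5.3]
finger_gap: 0.0092
grip_force: 51.7
edge [-48.3  -1.2  54.4] lip-slot [-8.  -1.2 -3. ] tilt 13.0 F ext [6.3 0.2 5.3] 11.4
t: 12.0
tool_pos: [0.5866, 0.2847, 0.2491]
orientation: [0.446, 3.074, 0.243]
wrist_force: [1.5, 6.8, 6.3]
finger_gap: 0.0088
grip_force: 51.9
edge [-48.9  -1.3  54.2] lip-slot [-8.6 -1.3 -2.4] tilt 9.1 F ext [7.  0.5 6.3] 12.0
```

```bash
python3 -m inch '[[0,0.0154,0.0062,0.0055,0,0],[0,0,0,0,0,0]]'; python3 st.py
python3 -m inch '[[0,0,0,0,0,0],[0,0,0,0,0,0],[0,0,0,0,0,0],[0,0,0,0,0,0],[0,0,0,0,0,0]]' 0.4
python3 -m inch '[[0,0,-0.05,0,0,0],[0,0,-0.1,0,0,0],[0,0,-0.1,0,0,0],[0,0,-0.05,0,0,0],[0,0,0,0,0,0]]'
python3 -m inch '[[0,0,0,0.0225,0,0],[0,0,0,0.0225,0,0],[0,0,0,0,0,0],[0,0,0,0,0,0],[0,0,0,0,0,0],[0,0,0,0,0,0]]' 0
python3 - <<'E'
from h import *
cv2.imwrite("pics/rel.png",cv2.resize(eyes.get_image("side")[240:360,180:320],(700,600),interpolation=2)[:,:,::-1])
Re=frame(EY,0)
# bar top with tilt .12: pivot edge (-50,55)
t=.12;b=E0+Re.apply([-.0488+.07*np.cos(t)-.033*np.sin(t)+.002,-.0012,.055+.07*np.sin(t)+.033*np.cos(t)])
print("bar top",b); a=plan(b+[0,0,.173+.01],Re*C2T)
E
```

```text
t: 12.2
tool_pos: [0.5876, 0.2879, 0.2484]
orientation: [0.446, 3.079, 0.216]
wrist_force: [1.4, 6.5, 6.3]
finger_gap: 0.0084
grip_force: 52.0
edge [-49.1  -1.3  54.2] lip-slot [-8.8 -1.3 -2.2] tilt 8.0 F ext [6.6 0.4 6.3] 12.2
t: 12.7
tool_pos: [0.5866, 0.2865, 0.2461]
orientation: [0.448, 3.083, 0.21]
wrist_force: [-0.3, -0.1, 1.0]
finger_gap: 0.0341
grip_force: 0.0
t: 13.2
tool_pos: [0.5851, 0.279, 0.309]
orientation: [0.447, 3.078, 0.214]
wrist_force: [1.6, -0.1, 1.0]
finger_gap: 0.0341
grip_force: 0.0
t: 13.8
tool_pos: [0.5844, 0.2788, 0.3059]
orientation: [-0.451, -3.108, 0.007]
wrist_force: [-0.5, -0.1, 0.7]
finger_gap: 0.0
grip_force: 0.0
bar top [0.59497476 0.31133331 0.09614254]
turn/pi [-0.0014 -0.0001 -0.0001] | shift first [-0.0045  0.1713  0.1336] | shift after turn [-0.0045  0.1707  0.1344]
```

View pics/rel.png

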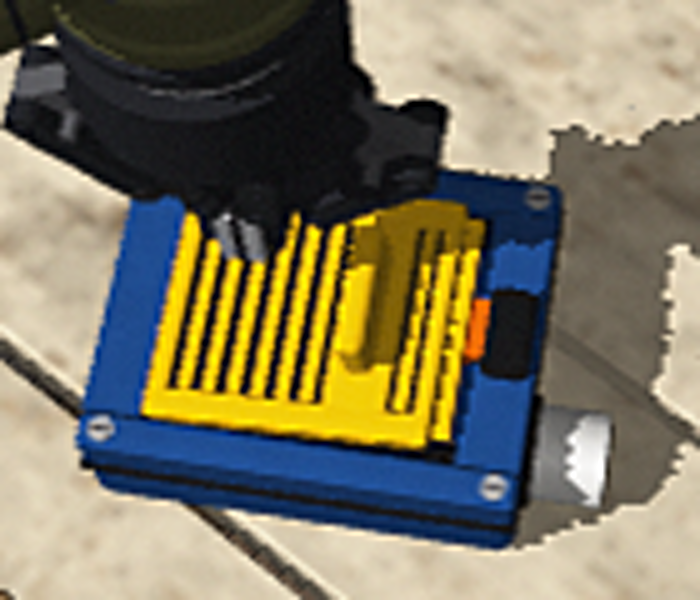

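The cover is hooked at the front, resting on the orange catch (478,330); closed fingers go over the bar top and press.

```bash
python3 -m inch '[[-0.002,0.085,0,0,0,0],[-0.002,0.086,0,0,0,0],[0,0,0.06,0,0,0],[0,0,0.05,0,0,0],[0,0,0.024,0,0,0],[0,0,0,0,0,0],[0,0,0,0,0,0]]'
python3 -m inch '[[0,0,0.02,0,0,0],[0,0,0.02,0,0,0],[0,0,0.005,0,0,0],[0,0,0,0,0,0],[0,0,0,0,0,0]]'
python3 -m inch '[[0,0,0.008,0,0,0],[0,0,0.008,0,0,0],[0,0,0,0,0,0],[0,0,0,0,0,0]]'
```

```text
t: 14.55
tool_pos: [0.5948, 0.3111, 0.2788]
orientation: [-0.451, -3.108, 0.008]
wrist_force: [0.2, 0.0, -0.0]
finger_gap: -0.0
grip_force: 0.0
t: 15.05
tool_pos: [0.5951, 0.3115, 0.271]
orientation: [0.451, 3.109, -0.006]
wrist_force: [0.1, 0.3, 2.8]
finger_gap: -0.0001
grip_force: 1.8
t: 15.45
tool_pos: [0.5954, 0.312, 0.269]
orientation: [0.451, 3.108, -0.004]
wrist_force: [-0.5, 0.6, 8.1]
finger_gap: -0.0002
grip_force: 3.7
```

```bash
python3 -m inch '[[0,0,0.01,0,0,0],[0,0,0.01,0,0,0],[0,0,0,0,0,0],[0,0,0,0,0,0]]'
python3 -m inch '[[0,0,0.01,0,0,0],[0,0,0.01,0,0,0],[0,0,0,0,0,0],[0,0,0,0,0,0]]'
```

```text
t: 15.85
tool_pos: [0.5957, 0.3125, 0.2669]
orientation: [0.451, 3.106, -0.001]
wrist_force: [-3.0, 2.2, 13.2]
finger_gap: -0.0003
grip_force: 6.4
t: 16.25
tool_pos: [0.5955, 0.3118, 0.2622]
orientation: [0.451, 3.107, -0.004]
wrist_force: [-2.8, -0.3, 13.1]
finger_gap: -0.0003
grip_force: 6.7
```

```bash
python3 -m inch '[[0,0,0.01,0,0,0],[0,0,0,0,0,0],[0,0,0,0,0,0]]'
python3 -m inch '[[0,0,0.01,0,0,0],[0,0,0,0,0,0],[0,0,0,0,0,0]]'
```

```text
t: 16.55
tool_pos: [0.5956, 0.3119, 0.2622]
orientation: [0.451, 3.108, -0.004]
wrist_force: [-7.3, -2.1, 20.4]
finger_gap: -0.0001
grip_force: 10.5
t: 16.85
tool_pos: [0.5957, 0.312, 0.2621]
orientation: [0.45, 3.108, -0.005]
wrist_force: [-10.9, -3.5, 28.7]
finger_gap: 0.0002
grip_force: 14.4
```

It has bottomed at the home height; back off and look.

```bash
python3 -m inch '[[0,0,-0.05,0,0,0],[0,0,-0.1,0,0,0],[0,0,-0.2,0,0,0],[0,-0.1,-0.2,0,0,0],[0,-0.15,-0.1,0,0,0],[0,-0.15,0,0,0,0],[0,-0.15,0,0,0,0],[0,0,0,0,0,0],[0,0,0,0,0,0]]'
python3 - <<'E'
from h import *
cv2.imwrite("pics/fin.png",cv2.resize(eyes.get_image("side")[255:355,185:305],(720,600),interpolation=2)[:,:,::-1])
E
```

```text
t: 17.75
tool_pos: [0.5636, 0.206, 0.3845]
orientation: [-0.452, -3.107, 0.008]
wrist_force: [-0.4, 0.4, 0.1]
finger_gap: -0.0001
grip_force: 0.0
```

View pics/fin.png

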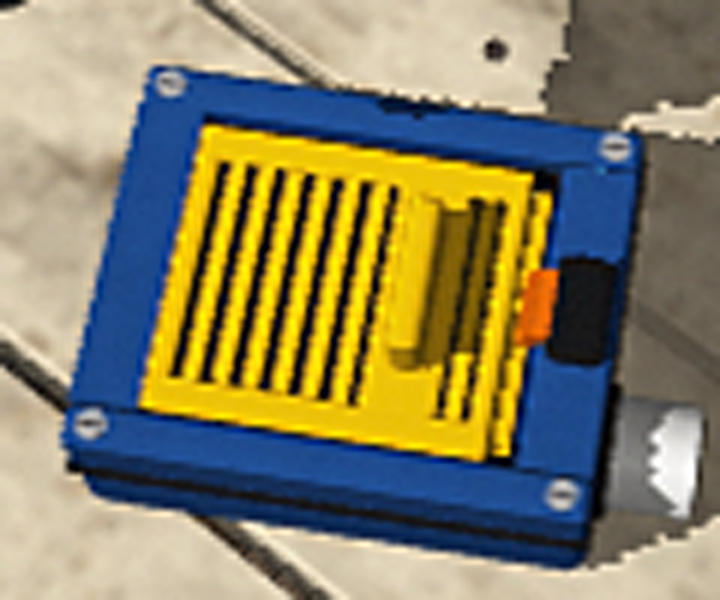

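The cover lies flush in the opening and the orange catch (538,307) is out over the tongue (525,320).

```bash
python3 -c "
from cell import robot
print(robot.job_done())"
```

```text
the job is handed in; nothing more can be done
None
```

The cover is hooked under the front rim and lies flush in the opening with the orange catch out over its tongue. I handed the job in at about 18 s; the hand-in returned no verdict, so this rests on the final side-camera picture.

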